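Tip a dropped trap nut down the nested basins and box it

ROBOT

A 6-joint arm with a two-finger parallel gripper is mounted at the origin on the work surface. World frame = base frame: x ahead of the robot, y to its left, z up, the work surface at z = 0. Lengths are in m, angles in degrees, forces in N, time in s.
With the tool pointing down it reaches from about 0.375 to 0.975 m from the base axis. Payload 3.8 kg.
Tool frame: the origin (TCP) lies midway between the tips of the shut fingers; the grasp point (between the pads) lies 19 mm behind it (grip_point_offset is the distance from the TCP to the grasp point, in m); z points along the fingers, x is the direction in which the jaws open and shut, and the axes are right-handed (so a half turn about z gives the same grasp; the last joint's range is limited). The gripper opens to 88 mm and grips with 3 to 60 N. Pads are 18 mm wide; open, the fingers measure 123 mm over their backs; the gripper's body (75 mm by 187 mm) begins 45 mm behind the grasp point.
Start: joints at [-74.192, 15.12, 91.902, -0, 72.978, -2.114], TCP at [0.208, -0.642, 0.239] pointing down, gripper open.
Joint ranges: [-150.88, 150.88], [-54.13, 125.18], [17.81, 147.31], [-75.09, 255.09], [0, 152.58], [-146.25, 146.25]. Speed limits (degrees/s): [147.25, 147.25, 180, 180, 180, 180].

INTERFACE

Orientations are given as a 3x3 rotation matrix whose columns are the frame's x, y, z axes.
In Python, from cell import reach, move_linear, set_joints, release, grab, sleep, ik, read_state, grab_frame, calibration, Unreachable, job_done, grip_point_offset gives the robot as it stands. Calls block until the motion is done:
- reach(position, orientation): joint-space move of the TCP to a pose.
- move_linear(position, orientation=None, v=0.15, contact_N=None): straight line of the TCP; orientation=None keeps the orientation; v is the mean speed in m/s. With contact_N (N) it stops when the force on the tool has changed by that much, and returns True; else False.
- set_joints(angles): joint-space move.
- release() and grab(grasp_force=None): open the fingers fully, or close them until they stop; grasp_force is the grip in N (None keeps the last).
- sleep(seconds).
- ik(position, orientation): joint angles nearest the present ones, or None.
- read_state(): the state.
- grab_frame(name): name is "scene" or "top"; returns the picture (384x512x3 uint8, blue, green, red); there is no depth.
- calibration(name): a dict with "mtx" (3x3 intrinsics, pixels), "eye" and "orientation" of the camera in the world. Camera axes: x right, y down, z forward; pixel columns grow to the right and rows downward; lengths in m; the calibration is good to about 2 mm. A picture is of the moment at which its call begins. calibration takes no time and is no camera call.
A pose or a line that the arm cannot do raises Unreachable and nothing moves.
- job_done(): hands the job in, once; it reports no verdict.
The state is a dict: "clock": time; "joint_pos": joint angles; "qd": joint speeds; "tau": joint torques, N m; "ee_pos": TCP position; "tcp_rot": TCP orientation; "force": force on the tool from outside, world axes, zero at the start; "wrist_torque": the same for the moment, N m; "finger_gap": opening from 0.0 (shut) to 1.0 (fully open).
Only numpy, scipy, OpenCV 4.12 (cv2) and the standard library are available. Lean on these libraries where they do the work, as an engineer would, in place of code of your own. Each camera call takes 0.05 s, during which the arm holds its last target.

TASK

A black trap nut has ended up at the back of the stack of nested basins. Draw the whole stack towards you until it stops against the cupboard's front rail, tip it towards you over the rail to about 30 degrees and hold it there a moment until the nut has slid down to the near side, then lower it gently until the stack stands level again at the rail, with the nut still at the near side. Take the nut out, put it in the white storage box and close the lid fully, leaving the tap spindle, brush and bottle where they are.

Things in the scene. Friction and masses are not known exactly. Their poses are not given: they have to be found in the camera images.
- cupboard_floor: fixed cupboard base: grey fluted plastic sheet 420 mm deep (x), 1080 mm wide (y), top at z = 4 mm, with a wooden front rail along its robot-side edge. Origin: on the rail's inner face (away from the robot), mid-width, at z = 0; x away from the robot across the sheet, y to the left along the rail. Rail 18 mm deep (x = -18 to 0 mm), 16 mm high (12 mm above the sheet), immovable.
- basins: stack of three nested shallow round blue plastic basins, jammed together and moving as one loose thing of about 0.55 kg; stands on the sheet and can slide. Origin: centre of the underside; z up its axis. Underside radius 115 mm, flared wall 60 degrees from the horizontal, rolled rims of 158 mm radius, uppermost rim's top 94 mm above the underside.
- basin_in (a point): centre of the top basin's inner floor, 35 mm above the stack's underside: flat, radius 112 mm; the 2.5 mm wall's inner radius is 146 mm just below the rim, 24 mm lower 134 mm. Pulled towards the robot by the inside of its near wall, the stack slides to the rail, then tips about the near edge of its underside (which draws back some 10 mm as the wall leans on the rail); let go, it falls back level.
- nut_mid (a point): centre, half-way up, of a loose black plastic sink-trap nut: a ring of 55 mm outer diameter (58 mm over its eight small grip lugs), 40 mm bore, 24 mm high, 30 g, lying flat in the top basin; z along its bore. It slides on the basin from a tilt of about 15 degrees on.
- box: fixed white storage box, open on top when its lid is up; origin: centre of the underside. Outside 140 mm along its own x, 200 mm along its own y, 90 mm high; walls and floor 4 mm. The lid is hinged on the rim on its own +x side, which lies on the robot's right, away from the basins.
- box_in (a point): centre of the box's inner floor (4 mm above the box's underside); axes as the box's.
- lid (a joint): hinge angle of the box's lid (rad): 0 fully shut, about 1.57 standing straight up, 1.9 its stop. The hinge is stiff: the lid stays where it is left and takes about 1 to 2 N at its edge to move.
- lid_hinge (a point): middle of the lid's hinge line, at the top of the box's hinged rim; its axes turn with the lid: y along the hinge, -x from the hinge across the lid to its free edge, z out of the lid's outer face (up when shut). The lid is 140 mm long, 200 mm wide and 6 mm thick.
- lid_edge (a point): middle of the lid's free edge, on its outer face; a 13 mm deep, 50 mm wide finger tab stands out beyond it.
- spindle_mid (a point): middle of a brass tap spindle lying on the sheet, 80 mm long with a 28 mm hexagon, own x along it; to be left alone.
- brush_mid (a point): middle of a wooden scrubbing brush, 150 by 56 by 40 mm, bristles down, own x along it; to be left alone.
- bottle_mid (a point): middle of a capped amber glass bottle standing upright, 60 mm in diameter and 150 mm high; to be left alone.
Things that resemble listed ones, but are neither listed nor needed, are in the scene too. Of the things that look like the part that bears nut_mid, the smallest one is meant. There is more than one size of the box; the one meant has the size given above.

How it is judged:
By the outcome, as a careful person would: the job done as asked, in the order asked, and still so for the second after the job is handed in, with the robot touching nothing.
It also fails if it takes over 72 s, if anything falls off the work surface, if the arm or the gripper's body presses on something with over 40 N, if the wrist force passes 120 N, or if a joint passes its speed limit or range.

## Working session

There is one attempt and no reset: what is moved stays moved. The work goes in short steps, each a Python script; the robot and the scene stay as the last script left them, time stands still between calls to the robot, and variables do not carry over. Pictures are saved under pics/ and viewed, and the job is handed in when it is done.

```bash
ls -la; mkdir -p pics; python3 - <<'E'
from cell import *
import cv2
for n in("scene","top"):
    im=grab_frame(n); cv2.imwrite(f"pics/{n}0.png",im)
    c=calibration(n); print(n,c)
s=read_state(); print(s["clock"],s["ee_pos"],s["force"],grip_point_offset)
E
```

```text
total 12
drwxr-xr-x  3 agent agent 4096 Dec  6 21:42 .
drwxr-xr-x 23 root  root  4096 Dec  6 21:42 ..
drwxr-xr-x  2 agent agent 4096 Dec  6 21:42 pics
scene {'mtx': array([[346.47368064,   0.        , 255.46782416],
       [  0.        , 346.47368064, 197.63946325],
       [  0.        ,   0.        ,   1.        ]]), 'eye': array([1.10886688, 0.10117925, 0.75514076]), 'orientation': array([[-0.11485567,  0.75077558, -0.65049535],
       [ 0.99337976,  0.0882544 , -0.07353788],
       [ 0.00219863, -0.65463516, -0.75594178]])}
top {'mtx': array([[385.86890437,   0.        , 256.59373251],
       [  0.        , 385.86890437, 187.83983717],
       [  0.        ,   0.        ,   1.        ]]), 'eye': array([0.47847736, 0.04621992, 1.08606854]), 'orientation': array([[-0.00370405, -0.9982178 ,  0.05956094],
       [-0.99998622,  0.00391897,  0.00349199],
       [-0.00371918, -0.05954719, -0.99821856]])}
0.1 [ 0.20752486 -0.64163798  0.23752695] [ 0.44408751 -0.71733681 -0.34272412] 0.0187
```

View pics/scene0.png

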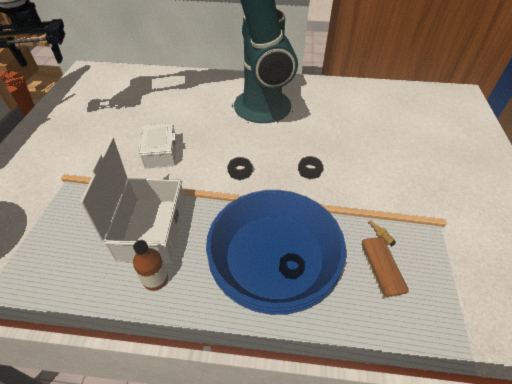

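View pics/top0.png

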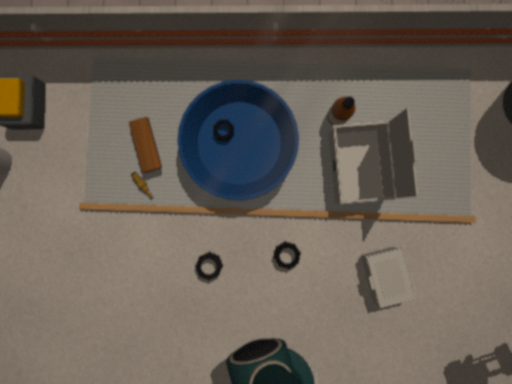

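```bash
cat > h.py <<'E'
import numpy as np, cv2
from cell import *
C={n:calibration(n) for n in("scene","top")}
def ray(n,u,v):
    c=C[n]; d=c["orientation"]@np.linalg.inv(c["mtx"])@np.array([u,v,1.]); return c["eye"],d/np.linalg.norm(d)
def onz(n,u,v,z):
    e,d=ray(n,u,v); return e+d*(z-e[2])/d[2]
def tri(a,b):
    (p,d),(q,f)=ray("top",*a),ray("scene",*b)
    A=np.stack([d,-f],1); t=np.linalg.lstsq(A,q-p,rcond=None)[0]
    x,y=p+d*t[0],q+f*t[1]; return (x+y)/2,np.linalg.norm(x-y)
def proj(n,P):
    c=C[n]; x=c["mtx"]@(c["orientation"].T@(np.asarray(P)-c["eye"])); return x[:2]/x[2]
def circ(pts):
    A=np.c_[2*pts[:,:2],np.ones(len(pts))]; s=np.linalg.lstsq(A,(pts[:,:2]**2).sum(1),rcond=None)[0]
    return s[:2],np.sqrt(s[2]+s[0]**2+s[1]**2)
def blue(im):
    h=cv2.cvtColor(im,cv2.COLOR_BGR2HSV); m=cv2.inRange(h,(100,120,30),(125,255,255))
    cs=cv2.findContours(m,cv2.RETR_EXTERNAL,cv2.CHAIN_APPROX_NONE)[0]; return max(cs,key=cv2.contourArea)[:,0]
def dark(im,roi,t=45):
    x0,y0,x1,y1=roi; m=(im[y0:y1,x0:x1].max(2)<t).astype(np.uint8)
    cs=cv2.findContours(m,cv2.RETR_EXTERNAL,cv2.CHAIN_APPROX_NONE)[0]
    return [(c[:,0]+[x0,y0]) for c in sorted(cs,key=cv2.contourArea,reverse=True)[:3]]
def snap(n,name,roi=None,k=1):
    im=grab_frame(n); o=im if roi is None else im[roi[1]:roi[3],roi[0]:roi[2]]
    cv2.imwrite(f"pics/{name}.png",cv2.resize(o,None,fx=k,fy=k,interpolation=cv2.INTER_CUBIC)); return im
E
python3 - <<'E'
from h import *
T=cv2.imread("pics/top0.png");S=cv2.imread("pics/scene0.png")
for n,im in(("top",T),("scene",S)):
    b=blue(im); b=cv2.convexHull(b)[:,0]; P=np.array([onz(n,u,v,.094) for u,v in b]); print(n,circ(P))
    print(b.min(0),b.max(0))
print("rail top inner edge",[onz("top",u,v,.016) for u,v in((84,206),(470,217))])
for n,roi in(("top",(205,110,245,150)),("top",(190,245,230,285)),("top",(268,235,305,275))):
    for c in dark(T,roi)[:1]: print(roi,cv2.minEnclosingCircle(c),len(c),cv2.contourArea(c))
a=T[75:215,80:305]; b=T[90:320,320:430]
cv2.imwrite("pics/c1.png",cv2.resize(a,None,fx=3.4,fy=3.4,interpolation=cv2.INTER_CUBIC))
cv2.imwrite("pics/c2.png",cv2.resize(b,None,fx=2.6,fy=2.6,interpolation=cv2.INTER_CUBIC))
cv2.imwrite("pics/c3.png",cv2.resize(S[120:310,70:420],None,fx=2.2,fy=2.2,interpolation=cv2.INTER_CUBIC))
E
```

```text
top (array([0.66515193, 0.09946533]), np.float64(0.15440396214508306))
[179  80] [293 198]
scene (array([0.67128316, 0.09695806]), np.float64(0.15934044350739943))
[207 191] [344 313]
rail top inner edge [array([0.49372338, 0.5290842 , 0.016     ]), array([ 0.45938962, -0.53873043,  0.016     ])]
(205, 110, 245, 150) ((223.03846740722656, 130.73077392578125), 11.438773155212402) 60 334.0
(190, 245, 230, 285) ((208.49107360839844, 266.0178527832031), 13.105112075805664) 71 455.5
(268, 235, 305, 275) ((286.4849548339844, 255.40977478027344), 12.839076042175293) 71 451.5
```

View pics/c1.png

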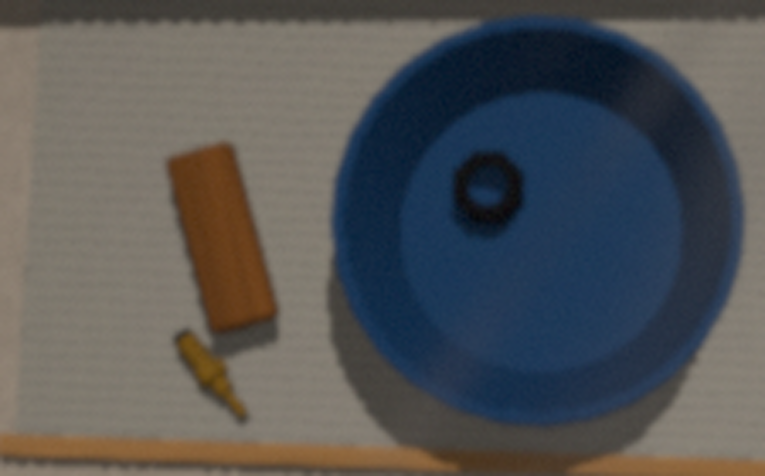

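View pics/c2.png

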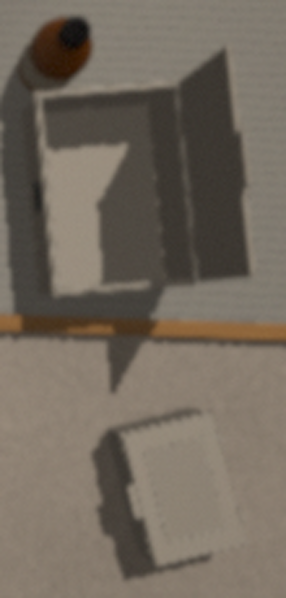

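View pics/c3.png

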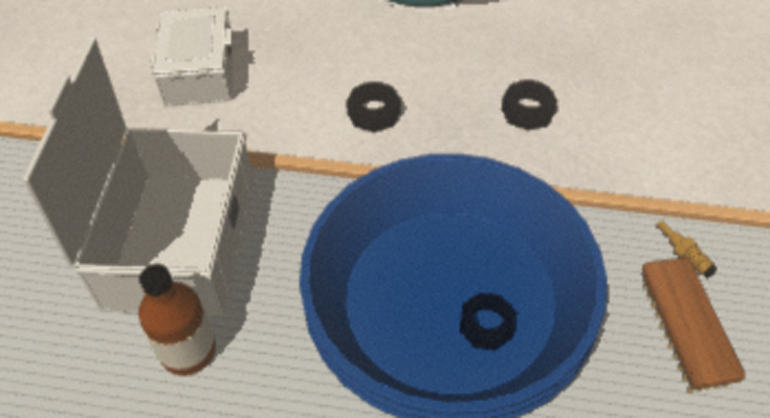

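```bash
python3 - <<'E'
from h import *
np.set_printoptions(precision=4,suppress=True)
T=cv2.imread("pics/top0.png");S=cv2.imread("pics/scene0.png")
h=cv2.cvtColor(T,cv2.COLOR_BGR2HSV); m=cv2.inRange(h,(8,90,80),(22,255,255)); m[:198]=0; m[222:]=0
ins=[];out=[]
for u in list(range(100,200))+list(range(300,330))+list(range(420,460)):
    v=np.where(m[:,u])[0]
    if len(v)>2: ins.append(onz("top",u,v.min()-.5,.016)); out.append(onz("top",u,v.max()+.5,.016))
for q in(ins,out):
    q=np.array(q); p=np.polyfit(q[:,1],q[:,0],1); print("rail x=",p,np.degrees(np.arctan(p[0])),len(q))
f=lambda p:(320+p[0]/2.6,90+p[1]/2.6)
for nm,p in dict(FL=(38,93),NL=(53,296),FR=(178,85),NR=(193,280)).items(): print(nm,onz("top",*f(p),.094))
g=lambda p:(70+p[0]/2.2,120+p[1]/2.2)
print("lid near",tri(f((248,275)),g((95,38)))); print("lid far",tri(f((225,48)),g((30,180))))
for nm,a,b in(("FL",(38,93),(211,274)),("NL",(53,296),(242,132)),("FR",(178,85),(80,265)),("NR",(193,280),(127,130))): print(nm,tri(f(a),g(b)))
c=dark(T,(205,110,245,150))[0]; u=cv2.minEnclosingCircle(c)[0]; print("nut",onz("top",*u,.055),u)
c=dark(S,(275,250,310,282),60)[0]; w=cv2.minEnclosingCircle(c); print("nut scene",w,onz("scene",*w[0],.051))
for r in((np.array((223.,130.7)),11.44,.060),((208.5,266),13.1,.02),((286.5,255.4),12.84,.02)):
    e=onz("top",*r[0],r[2]);print("diam",2*np.linalg.norm(onz("top",r[0][0]+r[1],r[0][1],r[2])-e))
print("bottle cap",onz("top",347,104,.154))
E
```

```text
rail x= [0.0382 0.4838] 2.187442065094654 169
rail x= [0.0379 0.4647] 2.1707552311275045 169
FL [ 0.6985 -0.1537  0.094 ]
NL [ 0.4957 -0.1653  0.094 ]
FR [ 0.7059 -0.2936  0.094 ]
NR [ 0.5109 -0.3037  0.094 ]
lid near (array([ 0.5107, -0.3029,  0.2313]), np.float64(0.0014435850173894781))
lid far (array([ 0.7069, -0.2881,  0.2291]), np.float64(0.001128203430050421))
FL (array([ 0.6992, -0.1525,  0.088 ]), np.float64(0.00464352155081487))
NL (array([ 0.4962, -0.1686,  0.0876]), np.float64(0.003890891654916264))
FR (array([ 0.7056, -0.2915,  0.0903]), np.float64(0.0066563656708066654))
NR (array([ 0.5115, -0.3067,  0.0901]), np.float64(0.0031385649391471454))
nut [0.6949 0.1399 0.055 ] (223.03846740722656, 130.73077392578125)
nut scene ((291.36517333984375, 265.5786437988281), 13.131951332092285) [0.6985 0.1384 0.051 ]
diam 0.061526101067801965
diam 0.07170545232245891
diam 0.07029166890091823
bottle cap [ 0.7389 -0.1727  0.154 ]
```

Candidates for the nut in the top view: (223,131) in the basin at 61 mm, (208,266) at 72 mm and (286,255) at 70 mm. The one in the basin is the smallest, and the crop confirms it lies in the top basin. For the box, the open one at (365,163) measures 140×200 mm. The small shut one at (388,278) is a decoy.

```bash
cat >> h.py <<'E'
a=np.arctan(.0381); N=np.array([np.cos(a),-np.sin(a),0]); Tt=np.array([np.sin(a),np.cos(a),0])
R0=np.array([.4838,0,0])   # point on rail inner face
def down(p,xd):
    xd=np.asarray(xd,float); xd/=np.linalg.norm(xd); best=None
    for s in(1,-1):
        x=s*xd; z=np.array([0,0,-1.]); R=np.stack([x,np.cross(z,x),z],1); q=ik(p,R)
        if q is not None and (best is None or abs(q[5])<best[0]): best=(abs(q[5]),R)
    return best[1] if best else None
def st(tag=""):
    s=read_state(); print(tag,"t%.1f"%s["clock"],np.round(s["ee_pos"],4),"F",np.round(s["force"],1),"gap %.2f"%s["finger_gap"])
    return s
E
python3 - <<'E'
from h import *
c=np.array([.667,.0985,0])
p=c-N*.108
R=down(p+[0,0,.3],Tt); print(R)
s=read_state(); grab(10)
move_linear(s["ee_pos"]+[0,0,.1],v=.25)
reach(p+[0,0,.30],R); st("above")
move_linear(p+[0,0,.14],v=.25); 
move_linear(p+[0,0,.076],v=.1,contact_N=4); st("in")
print(move_linear(p-N*.03+[0,0,.076],v=.04,contact_N=1.2)); s=st("touch")
print("r tip centre",np.dot(c-s["ee_pos"],N))
snap("top","t1",(150,60,320,290),2.6)
E
```

```text
[[ 0.03807238  0.99927498  0.        ]
 [ 0.99927498 -0.03807238  0.        ]
 [ 0.          0.         -1.        ]]
above t4.8 [0.5593 0.1019 0.3   ] F [-0.3 -0.4  0.1] gap 0.00
in t6.4 [0.5596 0.1027 0.0765] F [ 0.5 -0.3  0.2] gap 0.00
True
touch t7.0 [0.5391 0.1033 0.0757] F [ 1.  -1.2  0.5] gap 0.01
r tip centre 0.12802596240911993
```

View pics/t1.png

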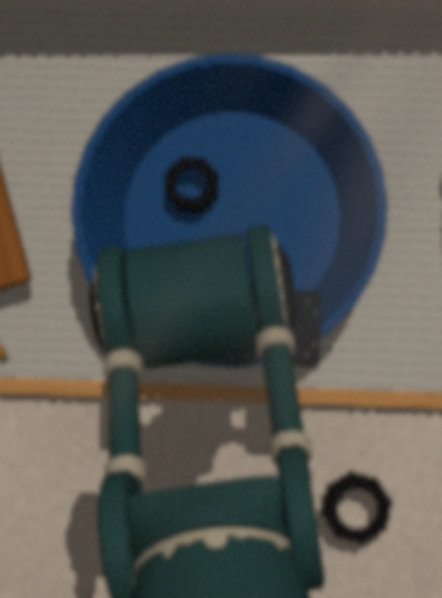

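The hand covers the near wall, but the far rim (top about row 81) and the nut are visible and unmoved. Now I'll pull to the rail.

```bash
python3 - <<'E'
from h import *
s=st(); p0=s["ee_pos"].copy()
tgt=p0-N*.075; tgt[2]=.076
print(move_linear(tgt,v=.035,contact_N=4.5)); s=st("stop")
print("moved",np.dot(p0-s["ee_pos"],N),"dist of tip from rail",np.dot(s["ee_pos"]-R0,N))
sleep(.3);st()
im=snap("top","t2",(150,60,320,290),2.6); snap("scene","s2",(150,120,420,330),2.6)
b=blue(im); print("blue top min",b.min(0),b.max(0))
E
```

```text
t7.0 [0.5394 0.1033 0.0756] F [ 0.3 -0.6 -0.8] gap 0.01
True
stop t8.5 [0.4838 0.1056 0.0762] F [ 1.1 -0.   1.8] gap 0.01
moved 0.055672446661928575 dist of tip from rail -0.0040397758377973434
 t8.8 [0.484  0.1054 0.0758] F [2.1 0.7 1.4] gap 0.01
blue top min [179 102] [298 209]
```

View pics/s2.png

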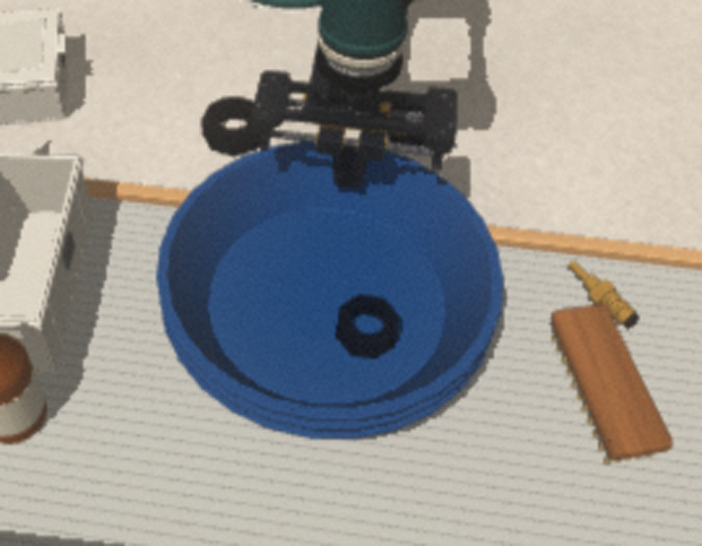

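View pics/t2.png

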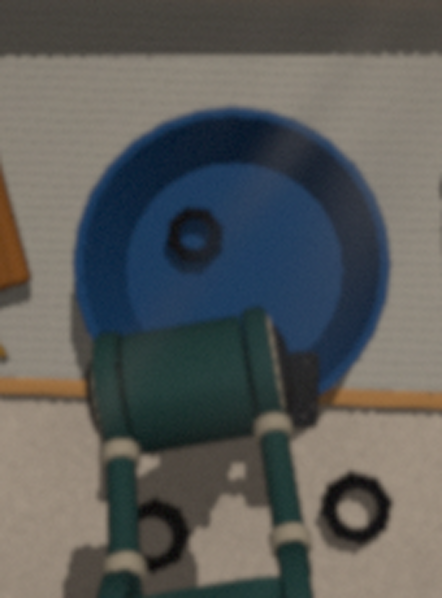

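```bash
cat >> h.py <<'E'
A_,H_=.0199,.072; YC=.1045
def basin_pt(th,outw,h,lat=0):
    x0=.012/np.tan(np.radians(60-th)); c,s=np.cos(np.radians(th)),np.sin(np.radians(th))
    x=x0-(outw*c+h*s); z=.004-outw*s+h*c
    base=R0+Tt*((YC-0)/Tt[1]); return base+N*x+Tt*lat+[0,0,z]
def tip(th): return basin_pt(th,A_,H_)+N*.009
E
python3 - <<'E'
from h import *
s=st(); print("tip0",tip(0)); off=s["ee_pos"]-tip(0); print(off)
for th in (5,10,14):
    r=move_linear(tip(th)+off*[1,1,0],v=.025); st(th)
sleep(.2)
T=snap("top","t3",(150,60,320,290),2.6); S=snap("scene","s3",(150,120,420,330),2.6)
print("blue",blue(T).min(0),blue(S).max(0))
for th in(0,8,10,12,14,16,18,20,25,30):
    ang=np.linspace(0,2*np.pi,73); P=[basin_pt(th,-.115+.158*np.cos(k),.094-.005,.158*np.sin(k)) for k in ang]
    print(th,"top row %.1f"%min(proj("top",p)[1] for p in P),"scene row %.1f"%max(proj("scene",p)[1] for p in P))
E
```

```text
t8.9 [0.4839 0.1054 0.0757] F [1.5 1.2 2.1] gap 0.00
tip0 [0.48381253 0.10465122 0.076     ]
[ 0.00011543  0.00078995 -0.00027673]
5 t9.2 [0.4829 0.1059 0.0758] F [ 6.1 -0.8  3.1] gap 0.00
10 t9.6 [0.4792 0.1062 0.074 ] F [ 6.9 -0.1  5.4] gap 0.00
14 t9.9 [0.4761 0.1065 0.0718] F [5.7 0.1 8.5] gap 0.01
blue [179 104] [342 277]
0 top row 100.2 scene row 283.0
8 top row 100.9 scene row 268.9
10 top row 101.4 scene row 265.0
12 top row 102.0 scene row 261.0
14 top row 102.8 scene row 256.9
16 top row 103.7 scene row 252.7
18 top row 104.7 scene row 248.5
20 top row 105.9 scene row 244.1
25 top row 109.4 scene row 233.2
30 top row 113.5 scene row 222.3
```

View pics/s3.png

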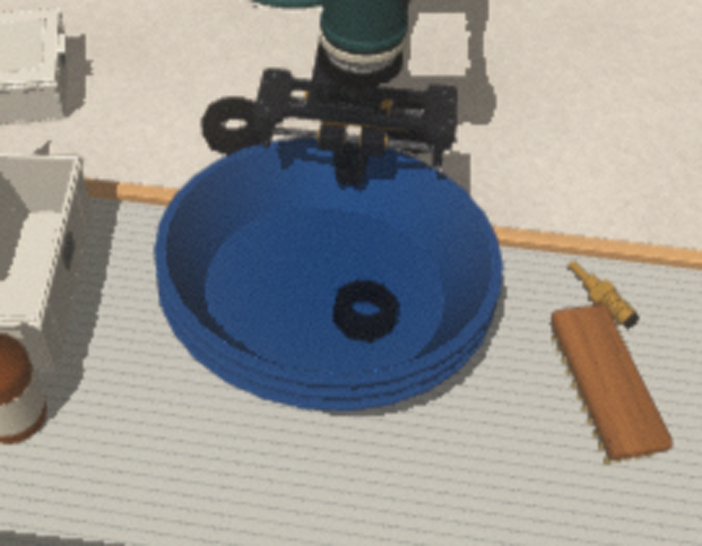

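```bash
cat >> h.py <<'E'
def rows(th):
    ang=np.linspace(0,2*np.pi,73)
    P=[basin_pt(th,-.115+.158*np.cos(k),h,.158*np.sin(k)) for k in ang for h in(.089,.056)]
    return min(proj("top",p)[1] for p in P),max(proj("scene",p)[1] for p in P)
E
python3 - <<'E'
from h import *
S=cv2.imread("pics/s2.png"); print("level scene",120+blue(S).max(0)[1]/2.6, "top",60+blue(cv2.imread("pics/t2.png")).min(0)[1]/2.6)
S=cv2.imread("pics/s3.png"); print("now scene",120+blue(S).max(0)[1]/2.6, "top",60+blue(cv2.imread("pics/t3.png")).min(0)[1]/2.6)
for th in(0,4,6,8,10,14,20,25,30): print(th,np.round(rows(th),1))
E
```

```text
level scene 288.0769230769231 top 102.3076923076923
now scene 277.30769230769226 top 103.46153846153845
0 [100.2 290.2]
4 [100.3 284.7]
6 [100.5 281.8]
8 [100.9 278.6]
10 [101.4 275.4]
14 [102.8 268.5]
20 [104.8 257.3]
25 [106.9 247.5]
30 [109.7 237.6]
```

```bash
cat > tiltto.py <<'E'
import sys; from h import *
import h
def fit(thcur):
    s=read_state(); p=s["ee_pos"]-N*.009
    base=R0+Tt*((YC)/Tt[1]); th=np.radians(thcur); x0=.012/np.tan(np.radians(60-thcur))
    X=x0-np.dot(p-base,N); Z=p[2]-.004
    h.A_=X*np.cos(th)-Z*np.sin(th); h.H_=X*np.sin(th)+Z*np.cos(th)
    return np.dot(p-base,Tt)
cur=float(sys.argv[1]); lat=fit(cur); print("A,H",h.A_,h.H_,lat)
for th in map(float,sys.argv[2].split(",")):
    move_linear(h.tip(th)+Tt*lat,v=float(sys.argv[3])); st(th)
sleep(.15)
k=sys.argv[4]
T=snap("top","t"+k,(150,60,320,290),2.6); S=snap("scene","s"+k,(150,120,420,330),2.6)
print("meas top",blue(T).min(0)[1],"scene corr",blue(S).max(0)[1]+2.1)
E
python3 tiltto.py 8 12,16,20 .02 4
```

```text
A,H 0.020179169195347915 0.07141936445316986 0.0015259426480884147
12.0 t10.4 [0.4772 0.107  0.0722] F [ 4.9 -1.6  8.5] gap 0.01
16.0 t10.8 [0.4744 0.1072 0.0699] F [ 6.3 -0.4  9.9] gap 0.00
20.0 t11.1 [0.4718 0.1074 0.0669] F [ 5.6 -0.4  8.9] gap 0.01
meas top 106 scene corr 269.1
```

View pics/s4.png

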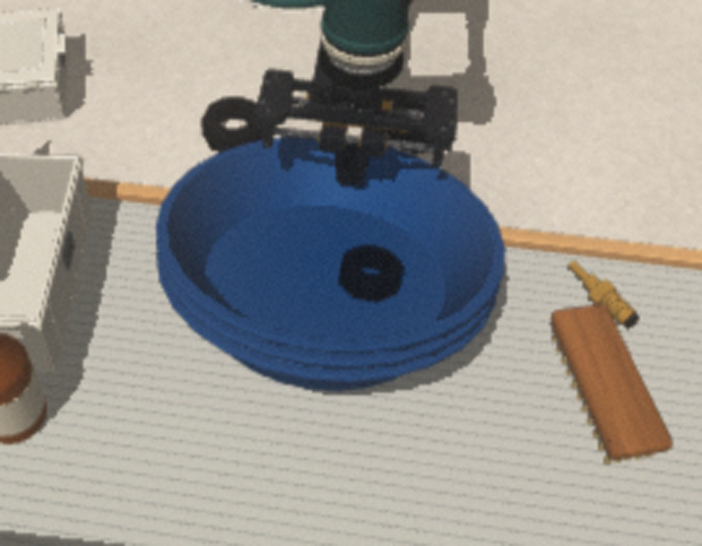

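```bash
python3 - <<'E'
import re
s=open('h.py').read()
s=s.replace("for h in(.089,.056)]","for h in(.089,.056)]+[basin_pt(th,-.115+.115*np.cos(k),.0,.115*np.sin(k)) for k in ang]")
open('h.py','w').write(s)
E
python3 - <<'E'
from h import *
for th in(0,8,14,16,18,20,22,25,28,30,32): print(th,np.round(rows(th),1))
E
python3 tiltto.py 17 21,25 .02 5
```

```text
0 [100.2 290.2]
8 [100.9 278.6]
14 [102.8 271.6]
16 [103.6 269.5]
18 [104.2 267.2]
20 [104.8 264.8]
22 [105.6 262.4]
25 [106.9 258.6]
28 [108.5 254.8]
30 [109.7 252.2]
32 [110.9 249.6]
A,H 0.017757313848750417 0.07130151857460097 0.0022931060925753576
21.0 t11.6 [0.4733 0.1079 0.0668] F [3.6 0.1 8.7] gap 0.00
25.0 t11.9 [0.4715 0.1081 0.0636] F [ 4.7 -0.1  9.5] gap 0.00
meas top 107 scene corr 267.1
```

View pics/s5.png

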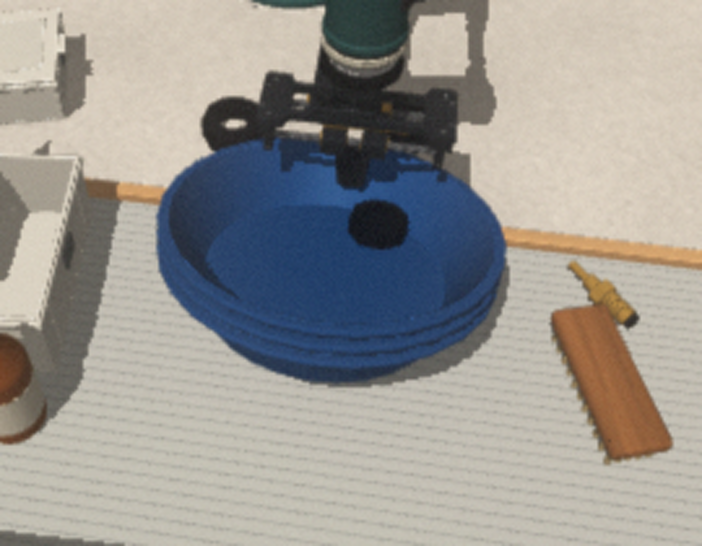

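```bash
cat > nud.py <<'E'
import sys; from h import *
o,d,v,k=float(sys.argv[1]),float(sys.argv[2]),float(sys.argv[3]),sys.argv[4]
s=read_state(); move_linear(s["ee_pos"]-N*o-[0,0,d],v=v); st(); sleep(.15)
T=snap("top","t"+k,(150,60,320,290),2.6); S=snap("scene","s"+k,(150,120,420,330),2.6)
print("meas top corr",blue(T).min(0)[1]-2.1,"scene corr",blue(S).max(0)[1]+2.1)
E
python3 nud.py .006 .004 .02 6
```

```text
t12.5 [0.4693 0.1087 0.062 ] F [5.  0.2 8.7] gap 0.00
meas top corr 105.9 scene corr 264.1
```

View pics/s6.png

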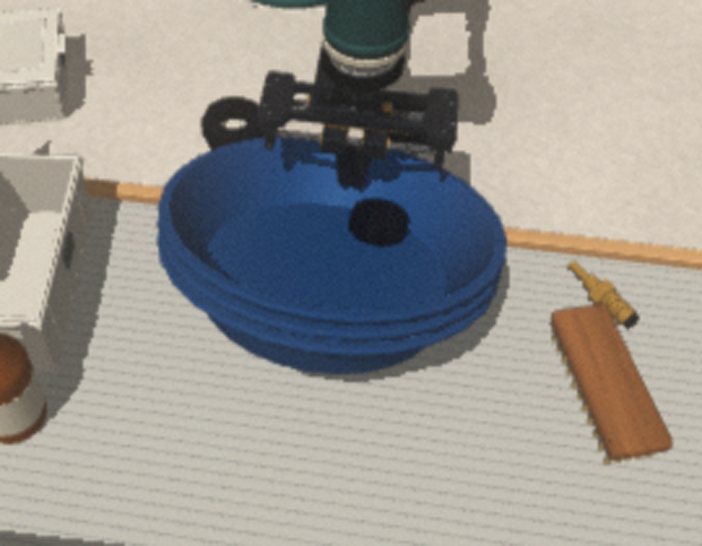

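```bash
python3 nud.py .010 .009 .02 7
```

```text
t13.3 [0.4624 0.1094 0.0551] F [ 2.6 -0.8  8.7] gap 0.01
meas top corr 113.9 scene corr 249.1
```

View pics/s7.png

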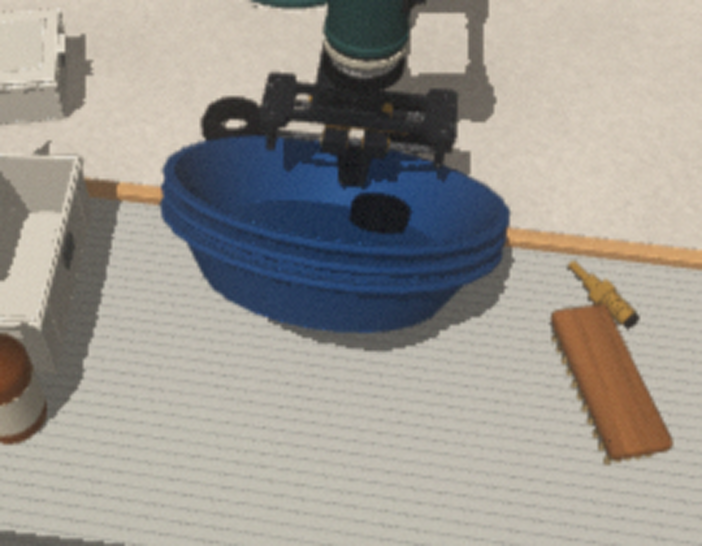

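```bash
python3 - <<'E'
from h import *
for th in(28,30,32,34,36):
    # topmost rim (h=.09) far contour
    ang=np.linspace(0,2*np.pi,181); P=[basin_pt(th,-.115+.158*np.cos(k),.089,.158*np.sin(k)) for k in ang]
    U=np.array([proj("scene",p) for p in P]);V=np.array([proj("top",p) for p in P])
    print(th,"scene rim low",U[U[:,1].argmax()].round(1),"x",U[:,0].min().round(1),U[:,0].max().round(1),"top",V[V[:,1].argmin()].round(1),V[:,0].min().round(1),V[:,0].max().round(1))
S=cv2.imread("pics/s7.png"); cv2.imwrite("pics/s7b.png",cv2.resize(S[100:400,130:550],None,fx=1.9,fy=1.9))
T=cv2.imread("pics/t7.png"); b=blue(T); print(150+b[b[:,1].argmin()][0]/2.6,60+b[:,1].min()/2.6,150+b.min(0)[0]/2.6,150+b.max(0)[0]/2.6)
E
```

```text
28 scene rim low [298.5 226.6] x 214.1 349.5 top [233.5 111.8] 171.6 299.7
30 scene rim low [301.8 222.3] x 214.4 349.7 top [233.2 113.5] 171.3 299.7
32 scene rim low [305. 218.] x 214.6 349.9 top [233.  115.3] 171.0 299.8
34 scene rim low [308.2 213.9] x 214.9 350.1 top [232.7 117.1] 170.8 299.8
36 scene rim low [313.8 210. ] x 215.1 350.2 top [232.4 119. ] 170.5 299.9
240.0 115.38461538461539 175.76923076923077 301.1538461538462
```

View pics/s7b.png

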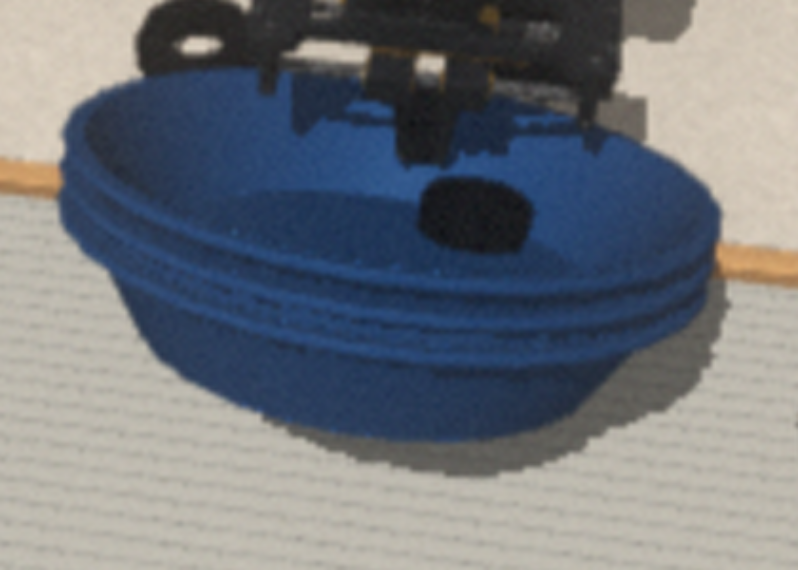

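View pics/t7.png

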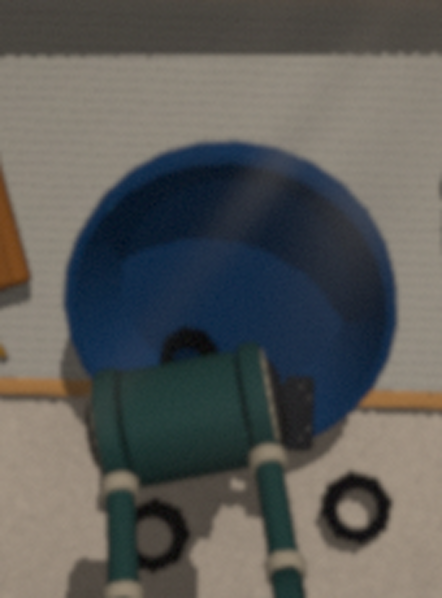

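Rim low point in the scene is (301,218) and its far edge in the top view is at row 115.4, so the tilt is about 30–31°. The nut lies against the near wall at scene (295,202). I'll hold, then lower slowly.

```bash
python3 - <<'E'
from h import *
s=st(); sleep(.6); im=grab_frame("scene")
p=s["ee_pos"].copy()
W=[(.4624,.0551),(.4693,.0620),(.4715,.0636),(.4744,.0699),(.4772,.0722),(.4829,.0758),(.4860,.0765),(.4900,.077),(.497,.078)]
L=[.003,.0035,.003,.003,.003,.002,.001,0,0]
for (x,z),l in zip(W[1:],L[1:]):
    q=np.array([x-l,p[1]-(x-p[0])*N[1]*-1,z-l*.8]); q[1]=p[1]+(x-l-p[0])*N[1]/N[0]
    move_linear(q,v=.012); st()
sleep(.2)
T=snap("top","t8",(150,60,320,290),2.6); S=snap("scene","s8",(150,120,420,330),2.6)
print("meas top corr",blue(T).min(0)[1]-2.1,"scene corr",blue(S).max(0)[1]+2.1)
E
```

```text
t13.6 [0.4627 0.1095 0.0553] F [ 3.8 -1.3  8.7] gap 0.01
 t15.1 [0.4693 0.1096 0.061 ] F [ 5.9 -0.5  5.1] gap 0.01
 t15.5 [0.4716 0.1095 0.0631] F [4.2 0.5 5.9] gap 0.00
 t16.2 [0.4753 0.1093 0.0693] F [ 7.6 -0.6  1. ] gap 0.01
 t16.7 [0.478  0.109  0.0715] F [ 8.7 -1.9  2.1] gap 0.01
 t17.5 [0.4834 0.1086 0.0752] F [ 6.1 -1.   1.5] gap 0.01
 t18.0 [0.4842 0.1085 0.0752] F [ 0.7 -0.4  0.6] gap 0.01
 t18.6 [0.4899 0.1084 0.0769] F [ 0.3 -0.1 -0.1] gap 0.00
 t19.3 [0.497  0.1081 0.078 ] F [-0.1 -0.2  0.4] gap 0.00
meas top corr 100.9 scene corr 289.1
```

View pics/s8.png

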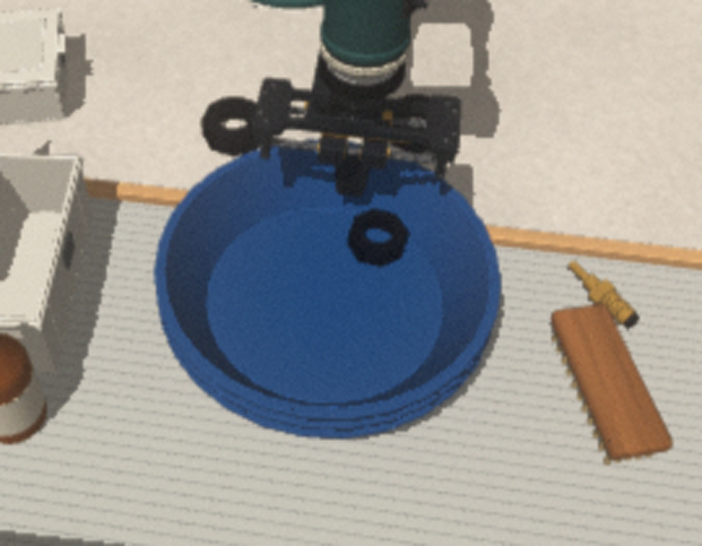

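```bash
python3 - <<'E'
from h import *
s=read_state(); move_linear(s["ee_pos"]+N*.01+[0,0,.18],v=.25)
p=np.array([.56,-.04,.26]); reach(p,down(p,Tt)); release(); st()
T=snap("top","t9",(150,60,320,290),2.6); S=snap("scene","s9",(150,120,420,330),2.6)
np.save("T9.npy",T)
print("blue top",blue(T).min(0),"scene",blue(S).max(0))
for n,im in(("top",T),("scene",S)):
    b=cv2.convexHull(blue(im))[:,0]; print(n,circ(np.array([onz(n,u,v,.092) for u,v in b])))
for n,im,roi in(("scene",S,(275,195,315,228)),("top",T,(200,140,255,200))):
    for c in dark(im,roi,50)[:2]:
        w=cv2.minEnclosingCircle(c); print(n,w,onz(n,*w[0],.055 if n=="top" else .051))
E
```

```text
t24.3 [ 0.56 -0.04  0.26] F [ 0.8 -0.6 -0.3] gap 1.00
blue top [180 103] scene [341 287]
top (array([0.60743165, 0.10128922]), np.float64(0.15011491174870226))
scene (array([0.61278201, 0.09262561]), np.float64(0.1603080282078813))
scene ((295.0, 211.5), 11.280613899230957) [0.53829357 0.14020653 0.051     ]
top ((222.5, 190.5), 10.700567245483398) [0.53322378 0.14110909 0.055     ]
top ((254.0, 179.0), 1.000100016593933) [0.56376341 0.05669157 0.055     ]
```

View pics/t9.png

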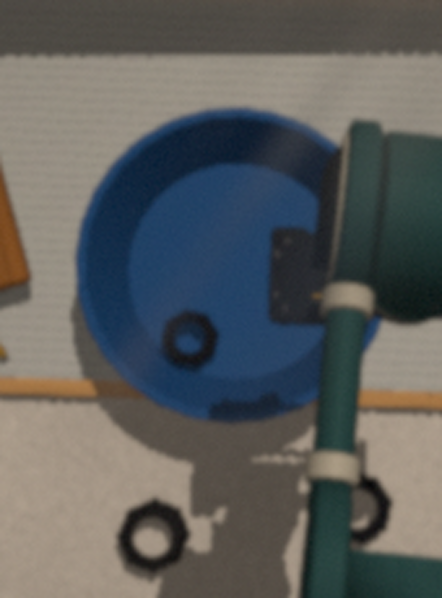

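View pics/s9.png

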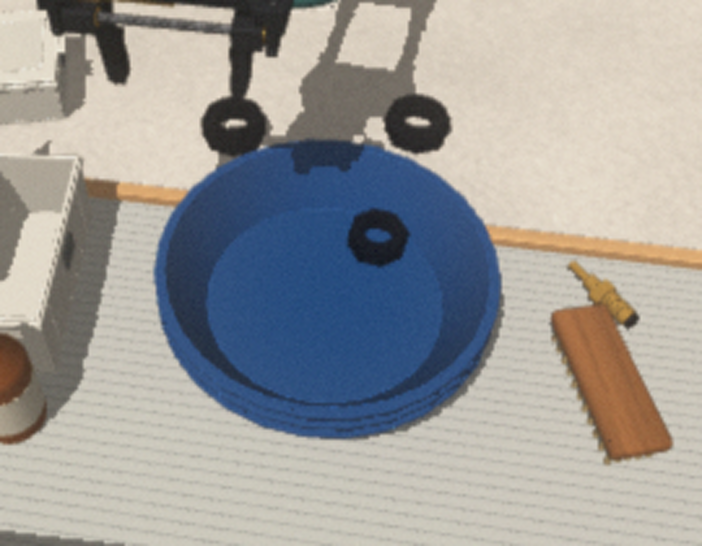

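```bash
python3 - <<'E'
from h import *
n=np.array([.5362,.1402,0]); t=np.array([.504,.864,0])
p=n+[0,0,.18]; R=down(p,t); print(ik(p,R)); reach(p,R)
S=snap("scene","s10",(150,100,420,330),2.6)
move_linear(n+[0,0,.075],v=.2); print(move_linear(n+[0,0,.042],v=.06,contact_N=5)); st()
grab(12); sleep(.2); st("gr")
S=snap("scene","s11",(150,100,420,330),2.6)
E
```

```text
[ 1.20780342e+01  4.67212577e+00  1.10469855e+02 -2.54444375e-14
  6.48580191e+01 -4.76655286e+01]
False
 t27.8 [0.5361 0.1402 0.0418] F [-0.1  0.9 -0.2] gap 1.00
gr t28.6 [0.5363 0.1403 0.0422] F [-0.4  0.2  1.6] gap 0.63
```

View pics/s11.png

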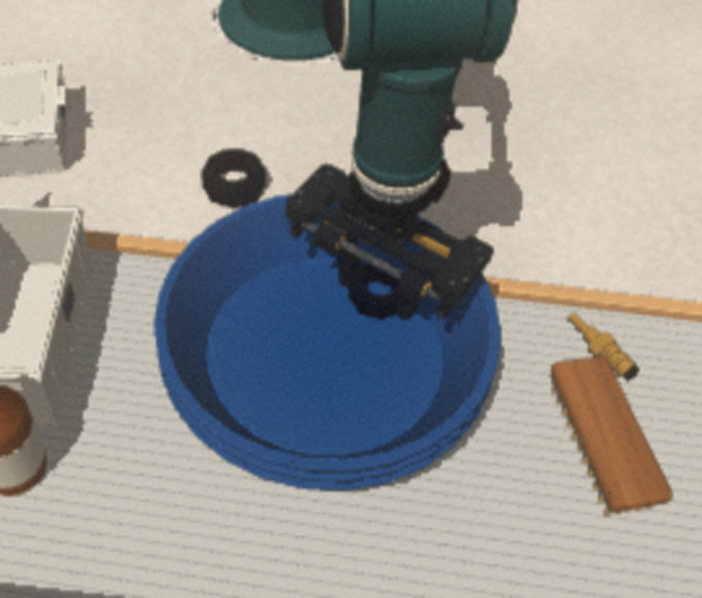

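```bash
python3 - <<'E'
from h import *
s=read_state(); move_linear(s["ee_pos"]+[0,0,.21],v=.2); st("up")
snap("scene","s12",(150,60,420,330),2)
bx=np.array([.2,.0130,0]); p=np.array([.588,-.215,.25]); R=down(p,bx); print(ik(p,R)); reach(p,R); st("over")
move_linear([.588,-.215,.06],v=.2); move_linear([.588,-.215,.040],v=.05,contact_N=5); st("low")
snap("scene","s13",(60,100,330,300),2.6)
E
```

```text
up t29.8 [0.5354 0.14   0.2505] F [ 0.6  0.3 -0.7] gap 0.63
[-2.23640984e+01  9.49012164e+00  9.74716644e+01 -2.54444375e-14
  7.30382140e+01 -2.60830923e+01]
over t31.2 [ 0.5881 -0.2139  0.2499] F [ 0.7 -0.3  0.4] gap 0.63
low t32.9 [ 0.5877 -0.2149  0.0395] F [-0.5 -1.3 -0.2] gap 0.63
```

View pics/s13.png

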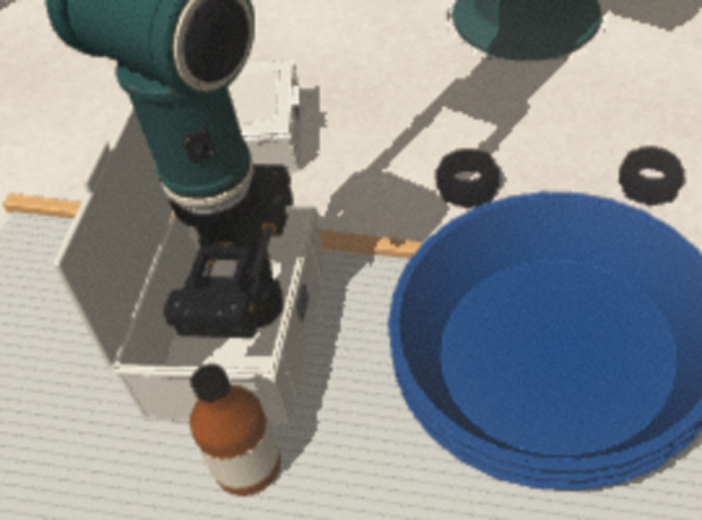

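View pics/s12.png

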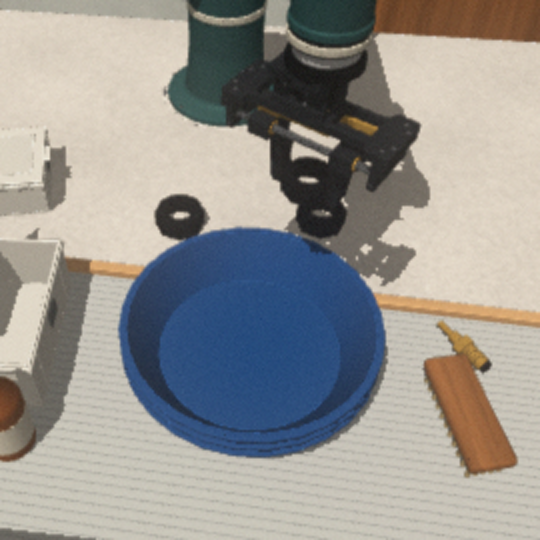

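```bash
python3 - <<'E'
from h import *
release(); sleep(.3); move_linear([.588,-.215,.32],v=.25); st()
bx=np.array([.2,.0130,0]); bx/=np.linalg.norm(bx); bn=np.array([-bx[1],bx[0],0])
H=np.array([.6085,-.2987,0])
p=H-bn*.065+[0,0,.32]; R=down(p,bx); grab(10); reach(p,R); st()
im=snap("scene","s14",(60,80,330,280),2.6); snap("top","t14",(300,80,450,300),2.6)
E
```

```text
t35.1 [ 0.5872 -0.2146  0.318 ] F [-0.3 -0.1 -0.2] gap 1.00
 t37.1 [ 0.6125 -0.3632  0.3195] F [0.5 1.2 0.2] gap 0.00
```

View pics/s14.png

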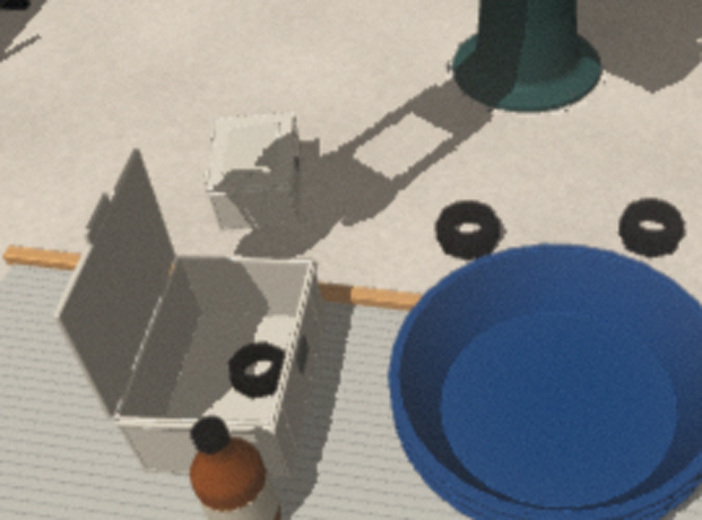

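View pics/t14.png

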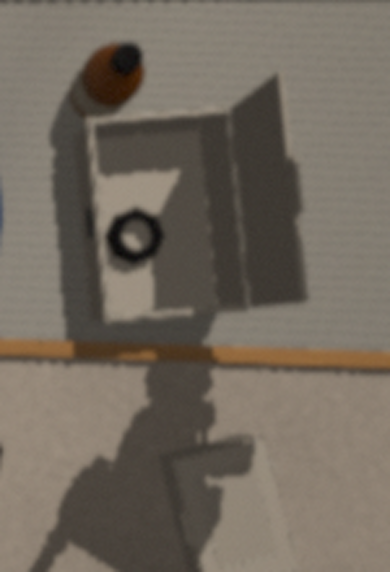

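The nut lies flat in the box at top (351,171), against the +y side and clear of the rim, and the lid stands upright. Next I'll close the lid.

```bash
python3 - <<'E'
from h import *
bx=np.array([.2,.0130,0]); bx/=np.linalg.norm(bx); bn=np.array([-bx[1],bx[0],0])
H=np.array([.6085,-.2987,0]); s_=.112
p=H-bn*.065+[0,0,.204]; print(move_linear(p,v=.2,contact_N=6)); st("behind")
def P(f): f=np.radians(f); return H+bn*(s_*np.cos(f)-.006*np.sin(f)-.009)+[0,0,.094+s_*np.sin(f)+.006*np.cos(f)]
for f in range(95,4,-10):
    move_linear(P(f),v=.09); 
    if f in(85,65,35,5): st(f)
print(move_linear(P(0)-[0,0,.012],v=.03,contact_N=10)); st("press"); sleep(.2)
snap("scene","s15",(60,80,330,280),2.6)
s=read_state(); move_linear(s["ee_pos"]+[0,0,.15],v=.2)
p=np.array([.45,-.33,.3]); reach(p,down(p,bx)); sleep(.2); st("clear")
snap("scene","s16",(60,80,330,280),2.6); snap("top","t16"); snap("scene","s16f")
E
```

```text
False
behind t37.9 [ 0.6135 -0.3633  0.2055] F [0.1 0.1 0.5] gap 0.00
85 t38.9 [ 0.6088 -0.3033  0.2061] F [-0.5 -0.   0.2] gap 0.01
65 t39.6 [ 0.6062 -0.2649  0.1977] F [-0.1  0.3 -0.5] gap 0.00
35 t40.7 [ 0.6027 -0.2188  0.1621] F [-0.1  0.4  0.3] gap 0.01
5 t41.8 [ 0.601  -0.1964  0.1084] F [ 0.3 -0.2  0. ] gap 0.01
True
press t42.3 [ 0.6027 -0.1967  0.1009] F [-1.8  0.5  6.8] gap 0.01
clear t44.5 [ 0.4509 -0.3289  0.2991] F [ 0.3 -1.2  0.1] gap 0.00
```

View pics/s16.png

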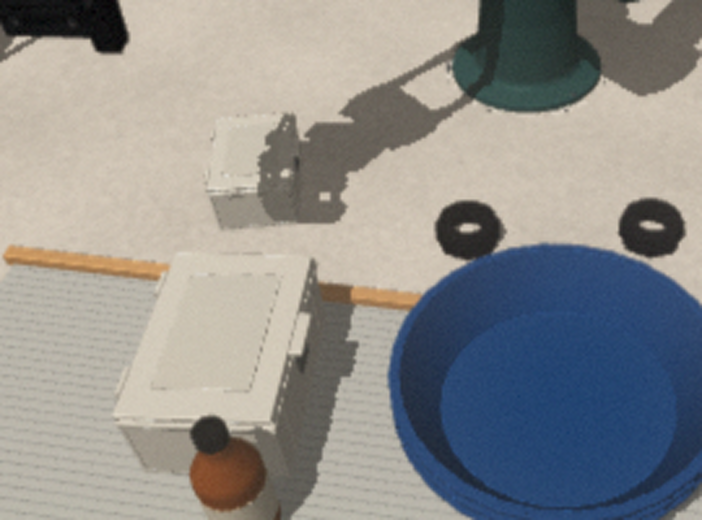

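View pics/t16.png

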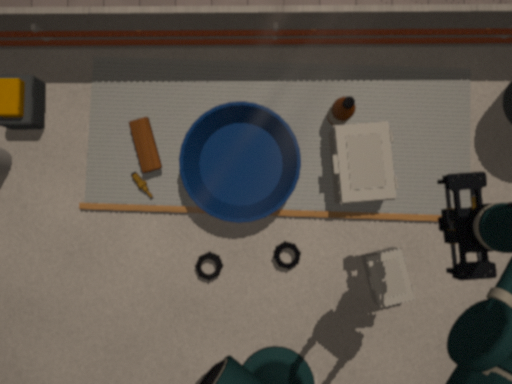

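The lid looks shut and everything else is in place. I'll give it one more firm press near the free edge and check the basin against the rail.

```bash
python3 - <<'E'
from h import *
T=cv2.imread("pics/t16.png"); b=cv2.convexHull(blue(T))[:,0]; c,r=circ(np.array([onz("top",u,v,.092) for u,v in b])); print("basin",c,r,"dist to rail",np.dot(np.append(c,0)-R0,N))
bx=np.array([.2,.0130,0]); bx/=np.linalg.norm(bx); bn=np.array([-bx[1],bx[0],0])
p=np.array([.6085,-.2987,0])+bn*.122
move_linear([.45,-.33,.25],v=.2); R=down(p+[0,0,.25],bx); reach(p+[0,0,.25],R); move_linear(p+[0,0,.12],v=.2)
print(move_linear(p+[0,0,.088],v=.03,contact_N=18)); st("press"); sleep(.2); st()
move_linear(p+[0,0,.25],v=.2); q=np.array([.45,-.33,.3]); reach(q,down(q,bx)); sleep(.2); st("clear")
snap("top","t17",(310,90,420,230),3.5); snap("scene","s17")
for n in("top",):
    im=grab_frame(n)
E
```

```text
basin [0.60675647 0.09446712] 0.154645389595525 dist to rail 0.1192707397873664
True
press t47.4 [ 0.6008 -0.1769  0.1009] F [-1.8 -0.1  6.8] gap 0.01
 t47.6 [ 0.6007 -0.1769  0.1009] F [-0.8  0.7  5.2] gap 0.01
clear t49.6 [ 0.4508 -0.3289  0.2992] F [0.2 0.  0.8] gap 0.01
```

View pics/s17.png

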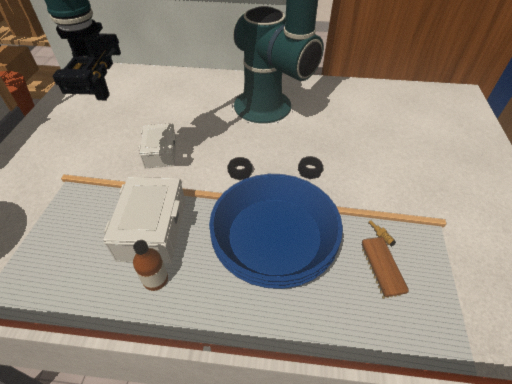

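```bash
python3 -c "
from cell import *
job_done(); print(read_state()['clock'])"
```

```text
the job is handed in; nothing more can be done
the job is handed in; nothing more can be done
```

The job is done and handed in at about 50 s of the 72 s allowed. The steps:

- **Stack:** I drew it to the rail and tipped it to about 30–31° in several steps. I held it there about a second until the nut lay at the near wall, then lowered it slowly until it stood level.
- **Nut:** I gripped it across its outside (about 55 mm) and released it in the 140 × 200 mm box. It fell about 25 mm, because the gripper body would not fit inside the box.
- **Lid:** I swung it shut, then pressed it twice.

**Last checks**
- **Basin centre:** it measured 119 mm from the rail face against an expected 122 mm, which is within measuring error, and the stack looked level in the last picture.
- **Nut in box:** it was seen lying flat in the box before the lid was shut.
- **Lid height:** the lid was at the same height (100.9 mm) at two points across it, about 1 mm above nominal, so I take it as fully shut.
- **Other objects:** in the final pictures the spindle, brush and bottle look unmoved, and the arm touches nothing.

**Disagreements:** my tipping model gave a smaller real tilt than commanded, because the arm gives a few mm under load. I corrected the tilt from the pictures. The last steps, from about 21° to 31°, were coarser than planned.

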